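Drop a used dish through a lever-operated bench waste bin

TASK

Without picking anything up, push the used petri dish forward off the bin's feed ledge with the fingertips so that it slides down the chute and rests against the closed lid. Then press the bin's side lever all the way down with the fingertips, keep it down until the dish has dropped into the bin, and let the lever rise slowly under the fingers so that the lid closes softly and never slams. Work the lid only by its lever, and leave the culture flask and the brown bottle where they are.

Things in the scene. Friction and masses are not known exactly. Their poses are not given: they have to be found in the camera images.
- dish: Used petri dish, lid on, a clear flat disc 61 mm across, 15 mm high, 16 g; origin at the centre of its underside, z up. It stands flat on the feed ledge in front of the bin, 150 mm above the bench, its centre 60 to 75 mm short of the chute's edge and up to 10 mm to either side of the middle line. It must not be lifted.
- waste_bin: Fixed bench waste bin: white box 172 (x) x 150 (y) x 120 mm high under a grey lid, with a steel feed ledge and chute on the robot's side. Origin on the bench below the middle of its front wall; x points horizontally from the ledge over the chute into the bin, y left, z up. Inside it is 166 mm long, from x = 3 mm, 144 mm wide and 6 mm above the bench at its floor. All 'bin frame' values below are in this frame.
- ledge_edge (a point): Middle of the edge where the flat ledge turns down into the chute: bin frame x = -80, y = 0, z = 150 mm. The ledge is a flat sheet 124 mm wide from x = -190 to -80 mm, top at z = 150. Thin cheeks, 12 mm higher than the ledge, begin at x = -97 mm, 87 mm apart, and narrow to 72 mm at x = -59. A dish whose centre has passed this edge tips over and slides on by itself.
- lid (a joint): Angle of the grey lid, hinged at the rear of the bin: 0 closed, about 1.07 rad fully open, front edge up. Only the side lever moves it, through a push rod; if the lever is let go the lid slams shut and throws the lever up. Soft closing is slower than 2 rad/s all the way; letting the lever up evenly over 3 s or more is soft.
- lid_lip (a point): Middle of the top of the lid's front edge, over the foot of the chute; moves with the lid. Closed it is 127 mm above the bench; open it swings up to about 270 mm.
- lever (a joint): Angle of the steel lever on the right-hand side of the bin: 0 at rest (pad up, lid closed), 0.33 rad at its lower stop (lid fully open). It pivots about the bin's y axis at bin frame x = 50, y = -84, z = 75 mm. Pressing needs about 3 to 8 N at the pad; its weight and the lid's bring it back up.
- lever_pad (a point): Middle of the top of the lever's ribbed rubber pad, 50 mm (x) by 62 mm (y), which stands out to the right of the ledge (at rest at bin frame x = -90, y = -125, z = 110 mm, level). It sinks about 47 mm from rest to the stop, swinging about 4 mm towards the robot at mid travel.
- flask: Bystander: small culture flask lying flat, red cap, 101 x 50 x 22 mm, on the bench to the right of the feed ledge, nearer the robot than the lever pad; origin at the centre of its underside.
- amber_bottle: Bystander: brown bottle with a white cap, 52 mm across, 98 mm high, on the bench to the left of the bin; origin at the centre of its underside.
- chute_foot (a point): Where the dish's origin comes to rest on the chute, against the lip of the closed lid (bin frame x = -40, y = 0, z = 127 mm, tilted 30 degrees). The chute is polished, falls at 30 degrees from the ledge's edge and ends at z = 97, x = 12 mm, inside the bin; when the lid opens the dish slides on and drops in within about a second.

How it is judged:
By the outcome, as a careful person would: the job done as asked, in the order asked, and still so for the second after the job is handed in, with the robot touching nothing.
It also fails if it takes over 53 s, if anything falls off the work surface, if the arm or the gripper's body presses on something with over 40 N, if the wrist force passes 120 N, or if a joint passes its speed limit or range.

ROBOT

A 7-joint arm with a two-finger parallel gripper is mounted at the origin on a cart in front of the work surface, level with it; the furniture and walls round the work are solid. World frame = base frame: x ahead of the robot, y to its left, z up, the work surface at z = 0. Lengths are in m, angles in rad, forces in N, time in s.
With the tool pointing down it reaches from about 0.425 to 0.925 m from the base axis. Payload 6.8 kg.
Tool frame: the origin (TCP) lies midway between the tips of the shut fingers; the grasp point (between the pads) lies 19 mm behind it; z points along the fingers, y is the line along which they close (so a half turn about z gives the same grasp; the last joint's range is limited). The gripper opens to 85 mm and grips with 20 to 120 N. Pads are 22 mm wide; open, the fingers measure 114 mm over their backs; the gripper's body (76 mm by 85 mm) begins 54 mm behind the grasp point. The pads swing forward as they close: fully open they stand 13 mm farther back than shut.
Start: joints at [-1.318, 0.477, 0.022, 1.555, -0.011, 1.109, -0.083], TCP at [0.238, 0.632, 0.231] pointing down, gripper open.
Joint ranges: [-2.96, 2.96], [-0.34, 2.1], [-1.41, 1.46], [0.24, 2.44], [-1.37, 4.51], [0.17, 1.92], [-2.96, 2.96]. Speed limits (rad/s): [2.39, 2.39, 3.14, 3.14, 3.14, 3.14, 3.14].

INTERFACE

Orientations are given as a unit quaternion [w, x, y, z].
In Python, from station import bot gives the robot as it stands.
- The arm moves only by the tool jog_arm, never from a script. Its argument "rows" is a list of rows, each an object of numbers: "fingers": the finger opening in mm, from 0 to 85.4; "x", "y", "z": the shift along the tool's x, y, z in mm; "ax", "ay", "az": the turn, a rotation vector about the tool's x, y, z in degrees. A call has exactly 8 rows; each row shifts and turns the commanded pose from where the row before left it, along the tool's axes as they then stand; what a row does not reach is not made up. A row lasts 1/10 s, in which the tool goes at most 50 mm and 8.59 degrees, less where a joint would pass 70% of its speed; a pose out of reach is approached as far as the arm can. A call with a gripper value outside its range is refused whole. The fingers move at their own pace and stop on an object; "force" is the grip in N (left out, the last holds). Time passes only in rows, so rows that do not move let the fingers close, or fill a call up. It gives the time, the measured TCP pose, the force, the opening and the grip force at its end, in the units of the state.
- bot.get_obs(): the state, without advancing time (a new reading comes with each control period).
- bot.read_camera(name): name is "side" or "top"; returns a dict with "pixels" (420x560x3 uint8, red, green, blue), "vertical_fov" (degrees; the focal length in pixels is half the picture's height over the tangent of half this angle, whatever the lens; pixels are square), "cx", "cy" (the principal point, pixels), "dist_coeffs" ([k1, k2, p1, p2, k3] as OpenCV has them; the pictures are not rectified), "world_from_camera" (4x4, takes a point from camera to world coordinates). Camera axes: x right, y down, z forward; pixel columns grow to the right and rows downward; lengths in m; the calibration is good to about 2 mm. A picture is of the moment at which its call begins. There is no depth.
- bot.hand_in(): hands the job in; it is judged then, once.
The state is a dict: "t": time; "q": joint angles; "joint_vel": joint speeds; "joint_torque": joint torques, N m; "eef_pos": TCP position; "tool_rot": TCP orientation; "contact_force": force on the tool from outside, world axes, zero at the start; "torque": the same for the moment, N m; "gripper_width": opening from 0.0 (shut) to 1.0 (fully open); "grasp_force": force on a finger pad.
Only numpy, scipy, OpenCV 4.12 (cv2) and the standard library are available. Lean on these libraries where they do the work, as an engineer would, in place of code of your own. Each camera call takes 0.05 s, during which the arm holds its last target. There are 200 camera calls.

## Working session

There is one attempt and no reset: what is moved stays moved. The work goes in short steps, Python scripts to look and compute and a tool call to move; the robot and the scene stay as the last step left them, time stands still between calls to the robot, and variables do not carry over. Pictures are saved under pics/ and viewed, at most 10 in all, crops included, and the job is handed in when it is done.

Besides the shell and the picture viewer there is one more tool, called after ">>>" as name(argument=value, ...), one argument or row to a line, values as JSON. jog_arm: Moves the arm, as the interface text tells. Its arguments: {"type":"object","properties":{"rows":{"type":"array","items":{"type":"object","properties":{"fingers":{"type":"number"},"x":{"type":"number"},"y":{"type":"number"},"z":{"type":"number"},"ax":{"type":"number"},"ay":{"type":"number"},"az":{"type":"number"}}}},"force":{"type":"number"}},"required":["rows"]}

```bash
mkdir -p pics; ls; python3 - <<'E'
from station import bot
import cv2,numpy as np
o=bot.get_obs();print(o)
for n in("side","top"):
    c=bot.read_camera(n);cv2.imwrite(f"pics/{n}0.png",c["pixels"][:,:,::-1])
    print(n,c["vertical_fov"],c["cx"],c["cy"],c["dist_coeffs"],np.round(c["world_from_camera"],4).tolist())
E
```

```text
pics
{'t': 0.0, 'q': array([-1.31813809,  0.47778905,  0.02235581,  1.55646264, -0.01151861,
        1.10928911, -0.08312308]), 'joint_vel': array([-9.64388490e-04,  2.56332340e-03,  1.62127788e-03,  1.40380319e-03,
       -1.72947706e-03,  7.73773201e-04, -2.76322267e-05]), 'joint_torque': array([ 3.14358749e-04, -5.96452045e+01,  1.60806801e+00, -2.81194353e+01,
        1.25037198e-02,  9.45434149e-03, -3.76657809e-06]), 'eef_pos': array([0.23807263, 0.63098643, 0.23032871]), 'tool_rot': array([-1.00932147e-04,  1.79414373e-01,  9.83773172e-01, -9.04325991e-04]), 'contact_force': array([ 0.5522655 , -0.4947104 , -0.47557544]), 'torque': array([-0.06854266,  0.03710211, -0.06897435]), 'grasp_force': 0.0, 'gripper_width': 1.0008863750340249}
side 44.44347208306884 287.090072957581 213.45174065588594 [0.03603877 0.         0.         0.         0.        ] [[0.9753, -0.1095, 0.1919, 0.3576], [-0.2202, -0.4093, 0.8854, -1.2689], [-0.0184, -0.9058, -0.4233, 0.5663], [0.0, 0.0, 0.0, 1.0]]
top 44.14242719473781 280.31775036029285 204.43410147435227 [0.00271548 0.         0.         0.         0.        ] [[-0.0167, -0.9881, 0.1532, 0.4287], [-0.9995, 0.0122, -0.0306, -0.2591], [0.0283, -0.1536, -0.9877, 1.1479], [0.0, 0.0, 0.0, 1.0]]
```

View pics/side0.png

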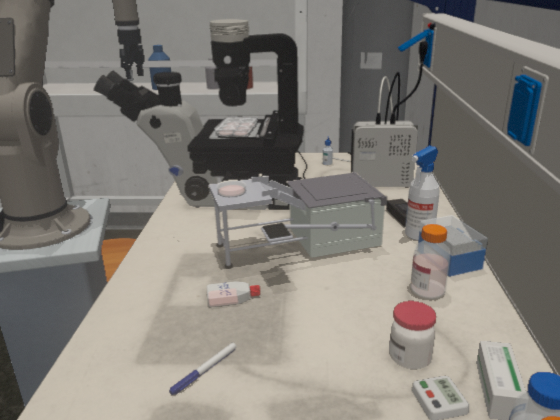

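View pics/top0.png

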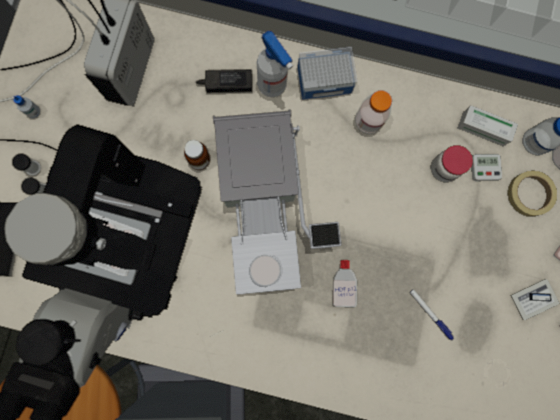

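Side view: dish at about (231,188) on the ledge, pad (277,231), flask (235,293). Top view: dish at (266,270), pad (325,235), ledge about (233..300, 235..293), flask (345,285), brown bottle (197,153), bin lid (257,157). I'll zoom in for accurate corners.

```bash
cat > h.py <<'E'
import numpy as np,cv2
from station import bot
def ray(c,uv):
    h=c["pixels"].shape[0];f=h/2/np.tan(np.radians(c["vertical_fov"]/2))
    K=np.array([[f,0,c["cx"]],[0,f,c["cy"]],[0,0,1]])
    p=cv2.undistortPoints(np.array([[uv]],float),K,np.array(c["dist_coeffs"],float))[0,0]
    T=c["world_from_camera"];return T[:3,3],T[:3,:3]@np.array([p[0],p[1],1])
def onz(c,uv,z):
    o,d=ray(c,uv);return o+d*(z-o[2])/d[2]
def proj(c,P):
    h=c["pixels"].shape[0];f=h/2/np.tan(np.radians(c["vertical_fov"]/2))
    K=np.array([[f,0,c["cx"]],[0,f,c["cy"]],[0,0,1]])
    W=np.linalg.inv(c["world_from_camera"])
    return cv2.projectPoints(np.atleast_2d(P).astype(float),cv2.Rodrigues(W[:3,:3])[0],W[:3,3],K,np.array(c["dist_coeffs"],float))[0][:,0]
E
python3 - <<'E'
from h import *
c=bot.read_camera("top");im=c["pixels"]
cv2.imwrite("pics/topz.png",cv2.resize(im[100:310,190:370],None,fx=4,fy=4,interpolation=cv2.INTER_CUBIC)[320:,:,::-1][:520])
g=cv2.cvtColor(im,cv2.COLOR_RGB2GRAY).astype(int)
m=np.zeros_like(g,np.uint8);m[215:255,305:350]=(g[215:255,305:350]<70)
n,_,s,ce=cv2.connectedComponentsWithStats(m);i=1+np.argmax(s[1:,4]);print("pad",s[i],ce[i],onz(c,ce[i],.11))
cn,_=cv2.findContours((m),0,1);r=cv2.minAreaRect(max(cn,key=cv2.contourArea));print(r,[np.round(onz(c,p,.11),4) for p in cv2.boxPoints(r)])
E
```

```text
pad [311 224  28  22 528] [324.82954545 234.40151515] [ 0.52742352 -0.37994087  0.11      ]
((324.787109375, 234.37130737304688), (20.199254989624023, 26.169479370117188), 84.2894058227539) [array([ 0.5456, -0.352 ,  0.11  ]), array([ 0.5502, -0.4049,  0.11  ]), array([ 0.5094, -0.4076,  0.11  ]), array([ 0.505, -0.355,  0.11 ])]
```

View pics/topz.png

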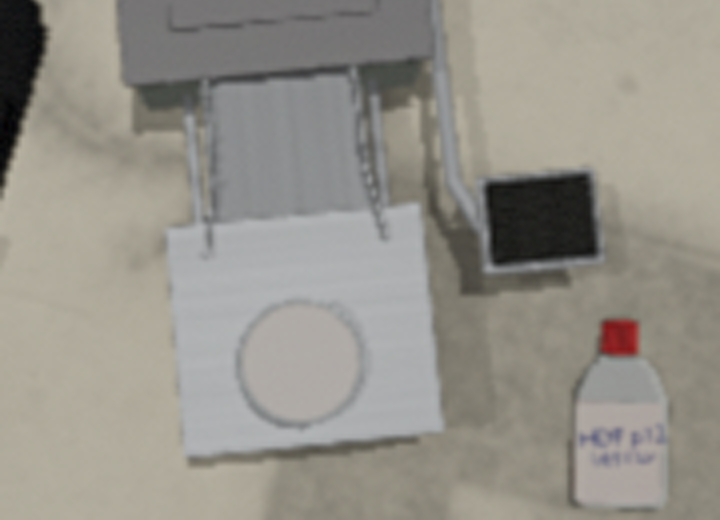

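Crop: ledge corners (168,230),(418,207),(442,430),(187,455); dish centre (301,363); pad (482..600, 170..270); flask cap at (620,337).

```bash
python3 - <<'E'
from h import *
c=bot.read_camera("top")
f=lambda u,v,z:onz(c,(190+(u+.5)/4-.5,180+(v+.5)/4-.5),z)
L=np.array([f(168,230,.15),f(418,207,.15),f(442,430,.15),f(187,455,.15)])
print(np.round(L,4),np.linalg.norm(np.diff(L,axis=0),axis=1))
B=np.array([[-.08,.062],[-.08,-.062],[-.19,-.062],[-.19,.062]])
P=[f(*p,.11)for p in[(483,178),(595,169),(604,260),(488,272)]];print("pad",np.round(P,4))
A=np.vstack([B,[-.09,-.125]]);W=np.vstack([L[:,:2],np.mean(P,0)[:2]])
a=A-A.mean(0);w=W-W.mean(0)
th=np.arctan2((a[:,0]*w[:,1]-a[:,1]*w[:,0]).sum(),(a*w).sum());R=np.array([[np.cos(th),-np.sin(th)],[np.sin(th),np.cos(th)]])
t=W.mean(0)-R@A.mean(0);print("yaw",np.degrees(th),"origin",t,"res",np.round(W-(A@R.T+t),4))
d=f(301,363,.163);print("dish",d,"bin",R.T@(d[:2]-t))
for n,z,p in[("flaskTL",.022,(575,400)),("flaskcap",.012,(620,322)),("flaskBR",.02,(668,507))]:
    q=f(*p,z);print(n,q,R.T@(q[:2]-t))
print("fwd dir",R[:,0]);q=bot.get_obs()["tool_rot"]
from scipy.spatial.transform import Rotation as Ro
print(Ro.from_quat(q,scalar_first=True).as_matrix().round(3))
for b in[(-.155,0),(-.09,-.125),(-.2,0),(-.1,0)]:print(b,R@np.array(b)+t)
E
```

```text
[[ 0.5209 -0.1951  0.15  ]
 [ 0.5303 -0.3158  0.15  ]
 [ 0.4235 -0.3251  0.15  ]
 [ 0.4139 -0.2038  0.15  ]] [0.12114447 0.1071738  0.12164014]
pad [[ 0.5486 -0.3513  0.11  ]
 [ 0.5525 -0.4082  0.11  ]
 [ 0.5064 -0.4112  0.11  ]
 [ 0.5012 -0.3526  0.11  ]]
yaw 4.652387197449701 origin [ 0.60671886 -0.24897652] res [[-0.0011 -0.0014]
 [-0.0017  0.0014]
 [ 0.0012  0.0011]
 [ 0.0016 -0.0012]
 [ 0.      0.0001]]
dish [ 0.45592583 -0.25832461  0.163     ] bin [-0.15105441  0.00291358]
flaskTL [ 0.43766919 -0.40574446  0.022     ] [-0.18120817 -0.14253974]
flaskcap [ 0.47961842 -0.43315529  0.012     ] [-0.14162045 -0.17326277]
flaskBR [ 0.38003489 -0.45424443  0.02      ] [-0.24258642 -0.18620518]
fwd dir [0.99670513 0.08111027]
[[-0.936  0.353 -0.   ]
 [ 0.353  0.936 -0.001]
 [-0.    -0.001 -1.   ]]
(-0.155, 0) [ 0.45222956 -0.26154861]
(-0.09, -0.125) [ 0.52715418 -0.38086459]
(-0.2, 0) [ 0.40737783 -0.26519858]
(-0.1, 0) [ 0.50704835 -0.25708755]
```

```bash
python3 - <<'E'
from h import *
C={n:bot.read_camera(n) for n in("top","side")}
def tri(a,b):
    (o1,d1),(o2,d2)=ray(C["top"],a),ray(C["side"],b)
    s=np.linalg.lstsq(np.c_[d1,-d2],o2-o1,rcond=None)[0];p,q=o1+s[0]*d1,o2+s[1]*d2
    return np.round((p+q)/2,3),round(np.linalg.norm(p-q),3)
print("turret",tri((46,218),(229,25)));print("ocular",tri((45,345),(168,80)));print("stage",tri((120,235),(240,127)))
print("slot far corner",tri((199,185),(303,127)))
print("dish",tri((265.25,270.5),(231,187)))
for P in[(0,0,0),(.238,.632,.231),(.238,.632,.5),(0,0,.3)]:print(P,proj(C["top"],P)[0],proj(C["side"],P)[0])
for z in(0,.1,.2,.3,.4):print(z,onz(C["top"],(200,190),z).round(3),onz(C["top"],(150,320),z).round(3),onz(C["top"],(45,230),z).round(3),onz(C["top"],(45,345),z).round(3))
E
```

```text
turret (array([0.515, 0.032, 0.455]), np.float64(0.014))
ocular (array([0.348, 0.076, 0.328]), np.float64(0.007))
stage (array([0.518, 0.   , 0.215]), np.float64(0.006))
slot far corner (array([ 0.624, -0.147,  0.243]), np.float64(0.036))
dish (array([ 0.456, -0.259,  0.16 ]), np.float64(0.001))
(0, 0, 0) [141.28496069 499.32421833] [ 39.80633218 226.54225558]
(0.238, 0.632, 0.231) [-278.71479476  412.57395877] [135.37472159  81.15145455]
(0.238, 0.632, 0.5) [-529.41699394  471.50922015] [122.90931785  -3.31623787]
(0, 0, 0.3) [ 92.98944342 582.70006907] [  9.48999763 106.98102154]
0 [ 0.642 -0.115  0.   ] [ 0.358 -0.01   0.   ] [0.556 0.224 0.   ] [0.311 0.211 0.   ]
0.1 [ 0.623 -0.127  0.1  ] [ 0.365 -0.031  0.1  ] [0.545 0.182 0.1  ] [0.321 0.17  0.1  ]
0.2 [ 0.605 -0.14   0.2  ] [ 0.371 -0.053  0.2  ] [0.534 0.139 0.2  ] [0.331 0.129 0.2  ]
0.3 [ 0.586 -0.153  0.3  ] [ 0.377 -0.075  0.3  ] [0.523 0.097 0.3  ] [0.341 0.088 0.3  ]
0.4 [ 0.567 -0.165  0.4  ] [ 0.383 -0.097  0.4  ] [0.512 0.055 0.4  ] [0.352 0.047 0.4  ]
```

>>> jog_arm(
  rows=[
    {"z": -40, "fingers": 30},
    {"z": -45, "fingers": 30},
    {"z": -45, "fingers": 30},
    {"z": -45, "fingers": 30},
    {"z": -45, "fingers": 30},
    {"z": -45, "fingers": 30},
    {"z": -45, "fingers": 30},
    {"z": -30, "fingers": 30},
  ],
)

```text
invalid input
```

```bash
python3 -c "
from station import bot
o=bot.get_obs();print(o['t'],o['q'].round(3),o['eef_pos'],o['gripper_width'],o['contact_force'])"
```

```text
0.3 [-1.318  0.477  0.022  1.556 -0.012  1.109 -0.083] [0.23825654 0.63136909 0.23097123] 0.9969535808890572 [ 0.2637827   0.1021589  -0.48153558]
```

>>> jog_arm(
  rows=[
    {"fingers": 30, "x": 0, "y": 0, "z": -40, "ax": 0, "ay": 0, "az": 0},
    {"fingers": 30, "x": 0, "y": 0, "z": -45, "ax": 0, "ay": 0, "az": 0},
    {"fingers": 30, "x": 0, "y": 0, "z": -45, "ax": 0, "ay": 0, "az": 0},
    {"fingers": 30, "x": 0, "y": 0, "z": -45, "ax": 0, "ay": 0, "az": 0},
    {"fingers": 30, "x": 0, "y": 0, "z": -45, "ax": 0, "ay": 0, "az": 0},
    {"fingers": 30, "x": 0, "y": 0, "z": -45, "ax": 0, "ay": 0, "az": 0},
    {"fingers": 30, "x": 0, "y": 0, "z": -45, "ax": 0, "ay": 0, "az": 0},
    {"fingers": 30, "x": 0, "y": 0, "z": -30, "ax": 0, "ay": 0, "az": 0},
  ],
)

```text
t: 1.1
eef_pos: [0.2383, 0.6313, 0.5753]
tool_rot: [0.0, 0.179, 0.984, 0.002]
contact_force: [1.2, 1.4, 0.7]
gripper_width: 0.351
grasp_force: 0.0
```

```bash
python3 -c "
from station import bot
o=bot.get_obs();print(o['t'],o['q'].round(3),o['eef_pos'],o['gripper_width'],o['contact_force'])"
```

```text
1.1 [-1.336  0.403  0.06   0.921 -0.024  1.815 -0.077] [0.23829273 0.63131255 0.57525348] 0.35143264108120564 [1.2398239  1.42930484 0.69749351]
```

>>> jog_arm(
  rows=[
    {"fingers": 30, "x": -20, "y": -8, "z": 0, "ax": 0, "ay": 0, "az": 0},
    {"fingers": 30, "x": -36, "y": -12, "z": 0, "ax": 0, "ay": 0, "az": 0},
    {"fingers": 30, "x": -36, "y": -12, "z": 0, "ax": 0, "ay": 0, "az": 0},
    {"fingers": 30, "x": -36, "y": -12, "z": 0, "ax": 0, "ay": 0, "az": 0},
    {"fingers": 30, "x": -36, "y": -12, "z": 0, "ax": 0, "ay": 0, "az": 0},
    {"fingers": 30, "x": -36, "y": -13, "z": 0, "ax": 0, "ay": 0, "az": 0},
    {"fingers": 30, "x": -36, "y": -13, "z": 0, "ax": 0, "ay": 0, "az": 0},
    {"fingers": 30, "x": -26, "y": -13, "z": 0, "ax": 0, "ay": 0, "az": 0},
  ],
)

```text
t: 1.9
eef_pos: [0.4523, 0.4473, 0.5702]
tool_rot: [0.0, 0.181, 0.983, -0.001]
contact_force: [0.6, -0.2, 0.1]
gripper_width: 0.355
grasp_force: 0.0
```

```bash
python3 -c "
from station import bot
o=bot.get_obs();print(o['t'],o['q'].round(3),o['eef_pos'],o['gripper_width'],o['contact_force'])"
```

```text
1.9 [-0.978  0.319  0.155  1.054 -0.048  1.773  0.366] [0.45229045 0.44729315 0.57023192] 0.35504137806864716 [ 0.63077491 -0.18175133  0.12864637]
```

>>> jog_arm(
  rows=[
    {"fingers": 30, "x": 0, "y": 0, "z": 0, "ax": 0, "ay": 0, "az": -8.5},
    {"fingers": 30, "x": 0, "y": 0, "z": 0, "ax": 0, "ay": 0, "az": -8.5},
    {"fingers": 30, "x": 0, "y": 0, "z": 0, "ax": 0, "ay": 0, "az": -8.5},
    {"fingers": 30, "x": -5, "y": -30, "z": 0, "ax": 0, "ay": 0, "az": 0},
    {"fingers": 30, "x": -5, "y": -45, "z": 0, "ax": 0, "ay": 0, "az": 0},
    {"fingers": 30, "x": -5, "y": -45, "z": 0, "ax": 0, "ay": 0, "az": 0},
    {"fingers": 30, "x": -5, "y": -45, "z": 0, "ax": 0, "ay": 0, "az": 0},
    {"fingers": 30, "x": -5, "y": -45, "z": 0, "ax": 0, "ay": 0, "az": 0},
  ],
)

```text
t: 2.7
eef_pos: [0.4925, 0.2402, 0.5705]
tool_rot: [-0.0, -0.042, 0.999, -0.0]
contact_force: [0.0, -0.4, -0.3]
gripper_width: 0.356
grasp_force: 0.0
```

>>> jog_arm(
  rows=[
    {"fingers": 30, "x": -5, "y": -45, "z": 0, "ax": 0, "ay": 0, "az": 0},
    {"fingers": 30, "x": -5, "y": -45, "z": 0, "ax": 0, "ay": 0, "az": 0},
    {"fingers": 30, "x": 0, "y": -45, "z": 0, "ax": 0, "ay": 0, "az": 0},
    {"fingers": 30, "x": 0, "y": -45, "z": 0, "ax": 0, "ay": 0, "az": 0},
    {"fingers": 30, "x": 5, "y": -45, "z": 0, "ax": 0, "ay": 0, "az": 0},
    {"fingers": 30, "x": 5, "y": -45, "z": 0, "ax": 0, "ay": 0, "az": 0},
    {"fingers": 30, "x": 10, "y": -45, "z": 0, "ax": 0, "ay": 0, "az": 0},
    {"fingers": 30, "x": 10, "y": -45, "z": 0, "ax": 0, "ay": 0, "az": 0},
  ],
)

```text
t: 3.5
eef_pos: [0.5017, -0.1198, 0.5704]
tool_rot: [-0.001, -0.042, 0.999, 0.0]
contact_force: [0.4, -0.1, 0.4]
gripper_width: 0.349
grasp_force: 0.0
```

```bash
python3 -c "
from station import bot
o=bot.get_obs();print(o['t'],o['q'].round(3),o['eef_pos'],o['tool_rot'],o['contact_force'])"
```

```text
3.5 [-0.301  0.069  0.458  1.362 -0.031  1.718  1.806] [ 0.50166926 -0.11984626  0.57043552] [-5.22186034e-04 -4.17550236e-02  9.99127732e-01  1.45690390e-04] [ 0.4165365  -0.09324215  0.36126806]
```

>>> jog_arm(
  rows=[
    {"fingers": 30, "x": 17, "y": -35, "z": 0, "ax": 0, "ay": 0, "az": 0},
    {"fingers": 30, "x": 20, "y": -30, "z": 0, "ax": 0, "ay": 0, "az": 0},
    {"fingers": 30, "x": 20, "y": -25, "z": 10, "ax": 0, "ay": 0, "az": 0},
    {"fingers": 30, "x": 20, "y": -20, "z": 30, "ax": 0, "ay": 0, "az": 0},
    {"fingers": 30, "x": 20, "y": -14, "z": 40, "ax": 0, "ay": 0, "az": 0},
    {"fingers": 30, "x": 14, "y": -10, "z": 45, "ax": 0, "ay": 0, "az": 0},
    {"fingers": 30, "x": 0, "y": 0, "z": 45, "ax": 0, "ay": 0, "az": 0},
    {"fingers": 30, "x": 0, "y": 0, "z": 45, "ax": 0, "ay": 0, "az": 0},
  ],
)

```text
t: 4.3
eef_pos: [0.4016, -0.2608, 0.3541]
tool_rot: [0.0, -0.041, 0.999, 0.0]
contact_force: [0.5, 0.2, -0.4]
gripper_width: 0.351
grasp_force: 0.0
```

>>> jog_arm(
  rows=[
    {"fingers": 30, "x": 0, "y": 0, "z": 45, "ax": 0, "ay": 0, "az": 0},
    {"fingers": 30, "x": 0, "y": 0, "z": 40, "ax": 0, "ay": 0, "az": 0},
    {"fingers": 30, "x": 0, "y": 0, "z": 30, "ax": 0, "ay": 0, "az": 0},
    {"fingers": 30, "x": 0, "y": 0, "z": 15, "ax": 0, "ay": 0, "az": 0},
    {"fingers": 30, "x": 0, "y": 0, "z": 0, "ax": 0, "ay": 0, "az": 0},
    {"fingers": 30, "x": 0, "y": 0, "z": 0, "ax": 0, "ay": 0, "az": 0},
    {"fingers": 30, "x": 0, "y": 0, "z": 0, "ax": 0, "ay": 0, "az": 0},
    {"fingers": 30, "x": 0, "y": 0, "z": 0, "ax": 0, "ay": 0, "az": 0},
  ],
)

```text
t: 5.1
eef_pos: [0.404, -0.2606, 0.2273]
tool_rot: [0.001, -0.042, 0.999, -0.0]
contact_force: [-0.2, -0.4, -0.4]
gripper_width: 0.353
grasp_force: 0.0
```

```bash
python3 - <<'E'
from h import *
o=bot.get_obs();print(o['t'],o['q'].round(3),o['eef_pos'],o['tool_rot'],o['contact_force'])
a=bot.read_camera("side")["pixels"][130:280,170:330];b=bot.read_camera("top")["pixels"][180:330,210:370]
cv2.imwrite("pics/p1.png",np.hstack([cv2.resize(i,(400,375),interpolation=2)for i in(a,b)])[:,:,::-1])
E
```

```text
5.1 [-0.084  0.168  0.597  2.043 -0.115  0.961  2.228] [ 0.40403543 -0.26058225  0.22730636] [ 1.02940425e-03 -4.20756090e-02  9.99113868e-01 -2.47659117e-04] [-0.21066267 -0.41382672 -0.40674182]
```

View pics/p1.png

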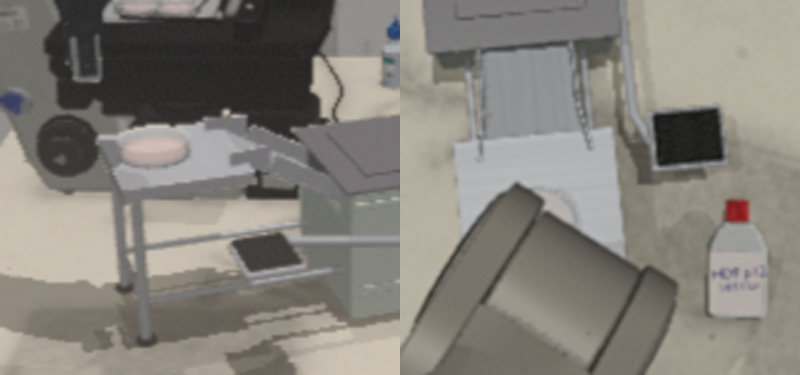

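The picture (side crop left, top crop right) shows the dish still untouched on the ledge, arm above and behind it, flask and pad clear. Lowering behind the dish.

>>> jog_arm(
  rows=[
    {"fingers": 30, "x": 3, "y": -2, "z": 15, "ax": 0, "ay": 0, "az": 0},
    {"fingers": 30, "x": 0, "y": 0, "z": 20, "ax": 0, "ay": 0, "az": 0},
    {"fingers": 30, "x": 0, "y": 0, "z": 20, "ax": 0, "ay": 0, "az": 0},
    {"fingers": 30, "x": 0, "y": 0, "z": 12, "ax": 0, "ay": 0, "az": 0},
    {"fingers": 30, "x": 0, "y": 0, "z": 5, "ax": 0, "ay": 0, "az": 0},
    {"fingers": 30, "x": 0, "y": 0, "z": 0, "ax": 0, "ay": 0, "az": 0},
    {"fingers": 30, "x": 0, "y": 0, "z": 0, "ax": 0, "ay": 0, "az": 0},
    {"fingers": 30, "x": 0, "y": 0, "z": 0, "ax": 0, "ay": 0, "az": 0},
  ],
)

```text
t: 6.0
eef_pos: [0.4012, -0.2628, 0.1551]
tool_rot: [0.001, -0.042, 0.999, -0.0]
contact_force: [0.4, 0.5, -0.1]
gripper_width: 0.355
grasp_force: 0.0
```

```bash
python3 - <<'E'
from h import *
o=bot.get_obs();print(o['t'],o['q'].round(3),o['eef_pos'],o['tool_rot'],o['contact_force'])
d=o['eef_pos'][:2]-[.60672,-.24898];print("bin",.9967*d[0]+.0811*d[1],-.0811*d[0]+.9967*d[1])
a=bot.read_camera("side")["pixels"][130:280,170:330]
cv2.imwrite("pics/p2.png",cv2.resize(a,(640,600),interpolation=2)[:,:,::-1])
E
```

```text
6.0 [-0.03   0.281  0.568  2.117 -0.211  0.796  2.324] [ 0.4012415  -0.26276608  0.15506097] [ 7.39125248e-04 -4.21200544e-02  9.99112257e-01 -2.29443317e-04] [ 0.39301383  0.45881177 -0.06788682]
bin -0.20591847044226358 0.0029237162176482725
```

View pics/p2.png

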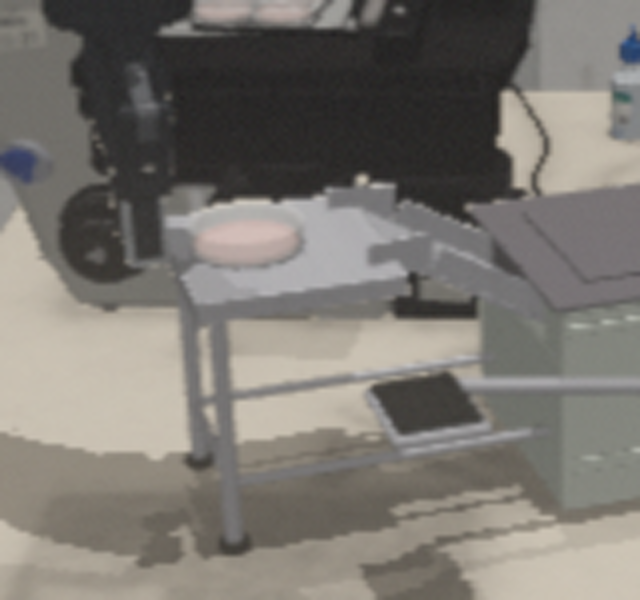

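Side crop: fingertips at (145,255) behind the dish (245,242), clear of it. Pushing.

>>> jog_arm(
  rows=[
    {"fingers": 30, "x": -5, "y": 0, "z": 0, "ax": 0, "ay": 0, "az": 0},
    {"fingers": 30, "x": -5, "y": 0, "z": 0, "ax": 0, "ay": 0, "az": 0},
    {"fingers": 30, "x": -5, "y": 0, "z": 0, "ax": 0, "ay": 0, "az": 0},
    {"fingers": 30, "x": -4, "y": 0, "z": 0, "ax": 0, "ay": 0, "az": 0},
    {"fingers": 30, "x": -4, "y": 0, "z": 0, "ax": 0, "ay": 0, "az": 0},
    {"fingers": 30, "x": -4, "y": 0, "z": 0, "ax": 0, "ay": 0, "az": 0},
    {"fingers": 30, "x": -5, "y": 0, "z": 0, "ax": 0, "ay": 0, "az": 0},
    {"fingers": 30, "x": -5, "y": 0, "z": 0, "ax": 0, "ay": 0, "az": 0},
  ],
)

```text
t: 6.85
eef_pos: [0.4379, -0.2594, 0.1543]
tool_rot: [-0.0, -0.042, 0.999, 0.0]
contact_force: [-0.3, 0.0, 0.3]
gripper_width: 0.35
grasp_force: 0.0
```

>>> jog_arm(
  rows=[
    {"fingers": 30, "x": -5, "y": 0, "z": 0, "ax": 0, "ay": 0, "az": 0},
    {"fingers": 30, "x": -5, "y": 0, "z": 0, "ax": 0, "ay": 0, "az": 0},
    {"fingers": 30, "x": -5, "y": 0, "z": 0, "ax": 0, "ay": 0, "az": 0},
    {"fingers": 30, "x": -5, "y": 0, "z": 0, "ax": 0, "ay": 0, "az": 0},
    {"fingers": 30, "x": -5, "y": 0, "z": 0, "ax": 0, "ay": 0, "az": 0},
    {"fingers": 30, "x": -5, "y": 0, "z": 0, "ax": 0, "ay": 0, "az": 0},
    {"fingers": 30, "x": -4, "y": 0, "z": 0, "ax": 0, "ay": 0, "az": 0},
    {"fingers": 30, "x": -3, "y": 0, "z": 0, "ax": 0, "ay": 0, "az": 0},
  ],
)

```text
t: 7.65
eef_pos: [0.4748, -0.2562, 0.1543]
tool_rot: [0.0, -0.042, 0.999, -0.0]
contact_force: [-0.7, -0.3, -0.7]
gripper_width: 0.35
grasp_force: 0.1
```

```bash
cat > st.py <<'E'
from h import *
import sys
o=bot.get_obs();print(o['t'],o['q'].round(3),o['eef_pos'].round(4),o['contact_force'].round(1))
d=o['eef_pos'][:2]-[.60672,-.24898];print("bin",.9967*d[0]+.0811*d[1],-.0811*d[0]+.9967*d[1])
a=bot.read_camera("side")["pixels"][130:280,170:330]
cv2.imwrite(f"pics/{sys.argv[1]}.png",cv2.resize(a,(640,600),interpolation=2)[:,:,::-1])
E
python3 st.py p3
```

```text
7.65 [-0.05   0.383  0.538  1.983 -0.259  0.843  2.285] [ 0.4748 -0.2562  0.1543] [-0.7 -0.3 -0.7]
bin -0.13205058930650665 0.0035017288434087334
```

View pics/p3.png

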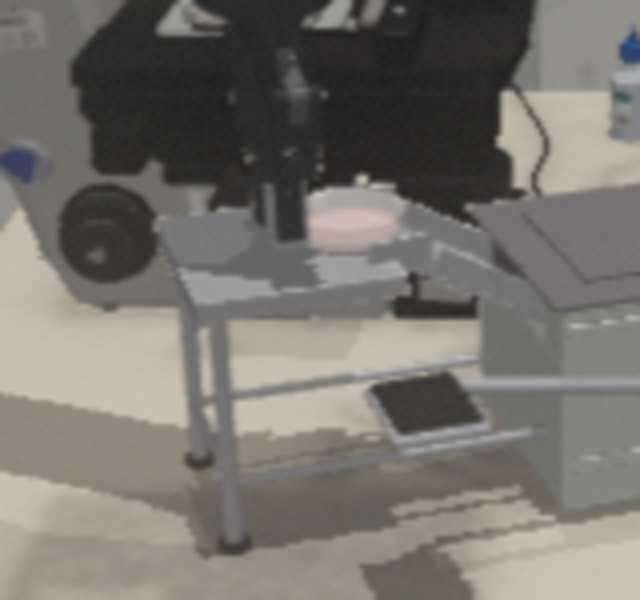

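The fingers (280,225) are now behind the dish (355,228), which is close to the edge and still flat. About 15–20 mm more is needed.

>>> jog_arm(
  rows=[
    {"fingers": 30, "x": -3, "y": 0, "z": 0, "ax": 0, "ay": 0, "az": 0},
    {"fingers": 30, "x": -4, "y": 0, "z": 0, "ax": 0, "ay": 0, "az": 0},
    {"fingers": 30, "x": -4, "y": 0, "z": 0, "ax": 0, "ay": 0, "az": 0},
    {"fingers": 30, "x": -4, "y": 0, "z": 0, "ax": 0, "ay": 0, "az": 0},
    {"fingers": 30, "x": -3, "y": 0, "z": 0, "ax": 0, "ay": 0, "az": 0},
    {"fingers": 30, "x": -3, "y": 0, "z": 0, "ax": 0, "ay": 0, "az": 0},
    {"fingers": 30, "x": 0, "y": 0, "z": 0, "ax": 0, "ay": 0, "az": 0},
    {"fingers": 30, "x": 0, "y": 0, "z": 0, "ax": 0, "ay": 0, "az": 0},
  ],
)

```text
t: 8.5
eef_pos: [0.4953, -0.2545, 0.1542]
tool_rot: [-0.0, -0.042, 0.999, 0.0]
contact_force: [1.0, -0.3, 0.3]
gripper_width: 0.35
grasp_force: 0.0
```

```bash
python3 st.py p4
```

```text
8.5 [-0.054  0.41   0.531  1.943 -0.27   0.858  2.274] [ 0.4953 -0.2545  0.1542] [ 1.  -0.3  0.3]
bin -0.11151316351256735 0.003546159650743807
```

View pics/p4.png

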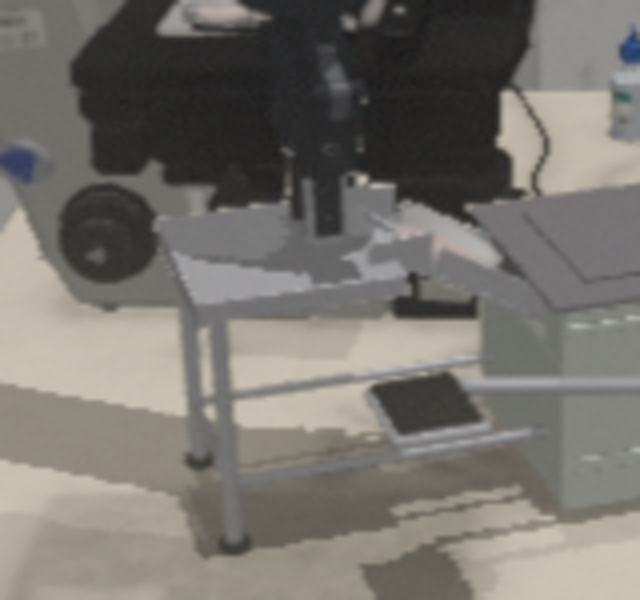

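Side crop: the dish lies tilted on the chute at (455,240) against the closed lid, fingers at (325,215). Rising, shutting the fingers and moving over to above the pad.

>>> jog_arm(
  rows=[
    {"fingers": 30, "x": 4, "y": 0, "z": -15, "ax": 0, "ay": 0, "az": 0},
    {"fingers": 0, "x": 0, "y": 0, "z": -25, "ax": 0, "ay": 0, "az": 0},
    {"fingers": 0, "x": 0, "y": 0, "z": -20, "ax": 0, "ay": 0, "az": 0},
    {"fingers": 0, "x": -3, "y": -25, "z": 0, "ax": 0, "ay": 0, "az": 0},
    {"fingers": 0, "x": -7, "y": -35, "z": 0, "ax": 0, "ay": 0, "az": 0},
    {"fingers": 0, "x": -7, "y": -35, "z": 0, "ax": 0, "ay": 0, "az": 0},
    {"fingers": 0, "x": -7, "y": -26, "z": 0, "ax": 0, "ay": 0, "az": 0},
    {"fingers": 0, "x": 0, "y": -13, "z": 0, "ax": 0, "ay": 0, "az": 0},
  ],
)

```text
t: 9.35
eef_pos: [0.5265, -0.3889, 0.2154]
tool_rot: [0.0, -0.041, 0.999, -0.001]
contact_force: [-0.4, 1.0, -0.5]
gripper_width: 0.001
grasp_force: 0.0
```

>>> jog_arm(
  rows=[
    {"fingers": 0, "x": 0, "y": 0, "z": 15, "ax": 0, "ay": 0, "az": 0},
    {"fingers": 0, "x": 0, "y": 0, "z": 25, "ax": 0, "ay": 0, "az": 0},
    {"fingers": 0, "x": 0, "y": 0, "z": 25, "ax": 0, "ay": 0, "az": 0},
    {"fingers": 0, "x": 0, "y": 0, "z": 15, "ax": 0, "ay": 0, "az": 0},
    {"fingers": 0, "x": 0, "y": 0, "z": 8, "ax": 0, "ay": 0, "az": 0},
    {"fingers": 0, "x": 0, "y": 0, "z": 4, "ax": 0, "ay": 0, "az": 0},
    {"fingers": 0, "x": 0, "y": 0, "z": 0, "ax": 0, "ay": 0, "az": 0},
    {"fingers": 0, "x": 0, "y": 0, "z": 0, "ax": 0, "ay": 0, "az": 0},
  ],
)

```text
t: 10.15
eef_pos: [0.527, -0.3867, 0.1232]
tool_rot: [0.001, -0.042, 0.999, -0.0]
contact_force: [-0.2, 1.0, 0.6]
gripper_width: 0.0
grasp_force: 0.0
```

```bash
sed -i 's/640,600/560,525/' st.py; python3 st.py p5
```

```text
10.15 [ 0.178  0.603  0.513  1.73  -0.362  0.903  2.498] [ 0.527  -0.3867  0.1232] [-0.2  1.   0.6]
bin -0.09063439188603258 -0.13080089463712485
```

View pics/p5.png

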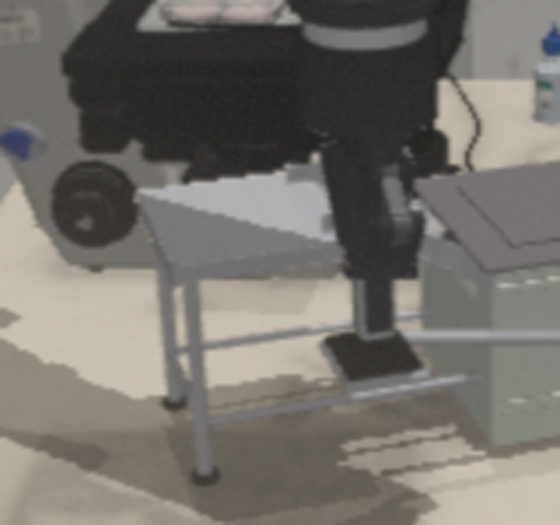

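Fingertips (375,335) stand over the middle of the pad (375,355). Pressing slowly.

>>> jog_arm(
  rows=[
    {"fingers": 0, "x": 1, "y": 0, "z": 3, "ax": 0, "ay": 0, "az": 0},
    {"fingers": 0, "x": 1, "y": 0, "z": 3, "ax": 0, "ay": 0, "az": 0},
    {"fingers": 0, "x": 0, "y": 0, "z": 3, "ax": 0, "ay": 0, "az": 0},
    {"fingers": 0, "x": 0, "y": 0, "z": 3, "ax": 0, "ay": 0, "az": 0},
    {"fingers": 0, "x": 0, "y": 0, "z": 2, "ax": 0, "ay": 0, "az": 0},
    {"fingers": 0, "x": 0, "y": 0, "z": 2, "ax": 0, "ay": 0, "az": 0},
    {"fingers": 0, "x": 0, "y": 0, "z": 2, "ax": 0, "ay": 0, "az": 0},
    {"fingers": 0, "x": 0, "y": 0, "z": 2, "ax": 0, "ay": 0, "az": 0},
  ],
)

```text
t: 11.0
eef_pos: [0.5232, -0.3868, 0.1024]
tool_rot: [-0.001, -0.042, 0.999, 0.0]
contact_force: [-6.0, 0.7, 6.4]
gripper_width: -0.0
grasp_force: 3.2
```

>>> jog_arm(
  rows=[
    {"fingers": 0, "x": 0, "y": 0, "z": 2, "ax": 0, "ay": 0, "az": 0},
    {"fingers": 0, "x": 0, "y": 0, "z": 2, "ax": 0, "ay": 0, "az": 0},
    {"fingers": 0, "x": 0, "y": 0, "z": 2, "ax": 0, "ay": 0, "az": 0},
    {"fingers": 0, "x": 0, "y": 0, "z": 2, "ax": 0, "ay": 0, "az": 0},
    {"fingers": 0, "x": 0, "y": 0, "z": 2, "ax": 0, "ay": 0, "az": 0},
    {"fingers": 0, "x": 0, "y": 0, "z": 2, "ax": 0, "ay": 0, "az": 0},
    {"fingers": 0, "x": 0, "y": 0, "z": 2, "ax": 0, "ay": 0, "az": 0},
    {"fingers": 0, "x": 0, "y": 0, "z": 2, "ax": 0, "ay": 0, "az": 0},
  ],
)

```text
t: 11.8
eef_pos: [0.5223, -0.3872, 0.0863]
tool_rot: [-0.001, -0.041, 0.999, 0.0]
contact_force: [-7.3, -0.1, 5.7]
gripper_width: -0.005
grasp_force: 3.5
```

>>> jog_arm(
  rows=[
    {"fingers": 0, "x": 0, "y": 0, "z": 2, "ax": 0, "ay": 0, "az": 0},
    {"fingers": 0, "x": 0, "y": 0, "z": 2, "ax": 0, "ay": 0, "az": 0},
    {"fingers": 0, "x": 0, "y": 0, "z": 2, "ax": 0, "ay": 0, "az": 0},
    {"fingers": 0, "x": 0, "y": 0, "z": 2, "ax": 0, "ay": 0, "az": 0},
    {"fingers": 0, "x": 0, "y": 0, "z": 2, "ax": 0, "ay": 0, "az": 0},
    {"fingers": 0, "x": 0, "y": 0, "z": 2, "ax": 0, "ay": 0, "az": 0},
    {"fingers": 0, "x": 0, "y": 0, "z": 2, "ax": 0, "ay": 0, "az": 0},
    {"fingers": 0, "x": 0, "y": 0, "z": 1, "ax": 0, "ay": 0, "az": 0},
  ],
)

```text
t: 12.6
eef_pos: [0.5223, -0.3872, 0.071]
tool_rot: [-0.002, -0.041, 0.999, 0.0]
contact_force: [-5.5, -0.3, 5.0]
gripper_width: 0.001
grasp_force: 3.2
```

Not yet at the stop; continuing by small steps and watching for the force to rise.

>>> jog_arm(
  rows=[
    {"fingers": 0, "x": 0, "y": 0, "z": 1, "ax": 0, "ay": 0, "az": 0},
    {"fingers": 0, "x": 0, "y": 0, "z": 1, "ax": 0, "ay": 0, "az": 0},
    {"fingers": 0, "x": 0, "y": 0, "z": 1, "ax": 0, "ay": 0, "az": 0},
    {"fingers": 0, "x": 0, "y": 0, "z": 1, "ax": 0, "ay": 0, "az": 0},
    {"fingers": 0, "x": 0, "y": 0, "z": 0.5, "ax": 0, "ay": 0, "az": 0},
    {"fingers": 0, "x": 0, "y": 0, "z": 0.5, "ax": 0, "ay": 0, "az": 0},
    {"fingers": 0, "x": 0, "y": 0, "z": 0, "ax": 0, "ay": 0, "az": 0},
    {"fingers": 0, "x": 0, "y": 0, "z": 0, "ax": 0, "ay": 0, "az": 0},
  ],
)

```text
t: 13.4
eef_pos: [0.5244, -0.3868, 0.0664]
tool_rot: [-0.0, -0.042, 0.999, -0.0]
contact_force: [-3.6, -0.6, 2.7]
gripper_width: -0.0
grasp_force: 2.2
```

```bash
python3 st.py p6
```

```text
13.4 [ 0.207  0.671  0.474  1.762 -0.404  0.806  2.532] [ 0.5244 -0.3868  0.0664] [-3.6 -0.6  2.7]
bin -0.09318275234319612 -0.13067929438633033
```

View pics/p6.png

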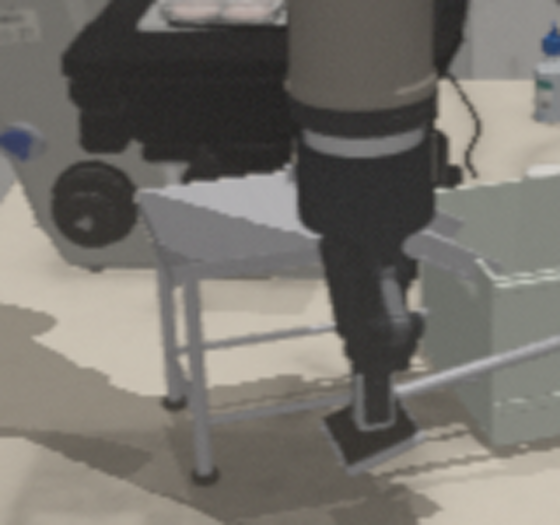

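The lever is well down and the lid open (bin opening at (500,230)), but there is no stop force yet; pressing on.

>>> jog_arm(
  rows=[
    {"fingers": 0, "x": 0, "y": 0, "z": 1, "ax": 0, "ay": 0, "az": 0},
    {"fingers": 0, "x": 0, "y": 0, "z": 1, "ax": 0, "ay": 0, "az": 0},
    {"fingers": 0, "x": 0, "y": 0, "z": 1, "ax": 0, "ay": 0, "az": 0},
    {"fingers": 0, "x": 0, "y": 0, "z": 0.5, "ax": 0, "ay": 0, "az": 0},
    {"fingers": 0, "x": 0, "y": 0, "z": 0.5, "ax": 0, "ay": 0, "az": 0},
    {"fingers": 0, "x": 0, "y": 0, "z": 0, "ax": 0, "ay": 0, "az": 0},
    {"fingers": 0, "x": 0, "y": 0, "z": 0, "ax": 0, "ay": 0, "az": 0},
    {"fingers": 0, "x": 0, "y": 0, "z": 0, "ax": 0, "ay": 0, "az": 0},
  ],
)

```text
t: 14.25
eef_pos: [0.5247, -0.387, 0.0648]
tool_rot: [0.001, -0.042, 0.999, 0.0]
contact_force: [-9.2, 4.2, 22.4]
gripper_width: 0.003
grasp_force: 12.3
```

At the stop (22 N). Hold and check the dish.

>>> jog_arm(
  rows=[
    {"fingers": 0, "x": 0, "y": 0, "z": 0, "ax": 0, "ay": 0, "az": 0},
    {"fingers": 0, "x": 0, "y": 0, "z": 0, "ax": 0, "ay": 0, "az": 0},
    {"fingers": 0, "x": 0, "y": 0, "z": 0, "ax": 0, "ay": 0, "az": 0},
    {"fingers": 0, "x": 0, "y": 0, "z": 0, "ax": 0, "ay": 0, "az": 0},
    {"fingers": 0, "x": 0, "y": 0, "z": 0, "ax": 0, "ay": 0, "az": 0},
    {"fingers": 0, "x": 0, "y": 0, "z": 0, "ax": 0, "ay": 0, "az": 0},
    {"fingers": 0, "x": 0, "y": 0, "z": 0, "ax": 0, "ay": 0, "az": 0},
    {"fingers": 0, "x": 0, "y": 0, "z": 0, "ax": 0, "ay": 0, "az": 0},
  ],
)

```text
t: 15.05
eef_pos: [0.5247, -0.387, 0.0649]
tool_rot: [0.001, -0.042, 0.999, 0.0]
contact_force: [-9.3, 2.9, 23.2]
gripper_width: -0.0
grasp_force: 12.3
```

```bash
python3 - <<'E'
from h import *
a=bot.read_camera("side")["pixels"][130:280,260:420];b=bot.read_camera("top")["pixels"][90:240,200:360]
cv2.imwrite("pics/p7.png",np.hstack([cv2.resize(i,(400,375),interpolation=2)for i in(a,b)])[:,:,::-1])
E
```

```text
(no output)
```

View pics/p7.png

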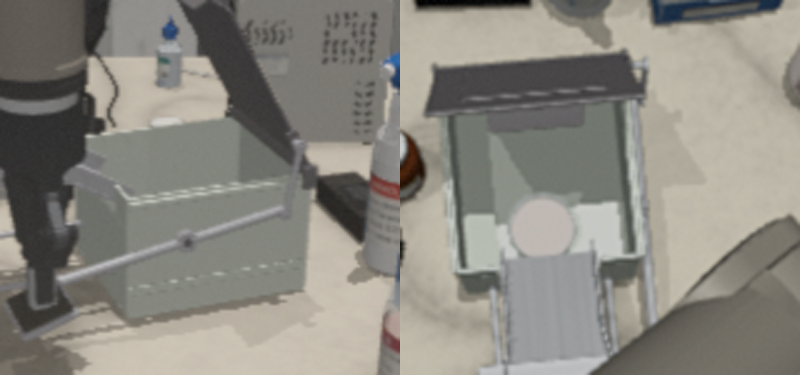

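The dish (543,225 in the right crop) lies in the bin, lid fully open. Quick numeric check that it's on the floor.

```bash
python3 - <<'E'
from h import *
c=bot.read_camera("top")
for z in(.02,.1):
    for u in((257.2,180.5),(244.4,180.5),(270,180.5)):
        p=onz(c,u,z);d=p[:2]-[.60672,-.24898];print(z,.9967*d[0]+.0811*d[1],-.0811*d[0]+.9967*d[1])
E
```

```text
0.02 0.05150671457726398 0.001211350284300602
0.02 0.054114222622495045 0.029435953890239647
0.02 0.048895259690328347 -0.027054022833267743
0.1 0.035208442004138155 0.0014342082428805678
0.1 0.03763101117961357 0.027656967099106897
0.1 0.03278220591876688 -0.024826428526072784
```

>>> jog_arm(
  rows=[
    {"fingers": 0, "x": 0, "y": 0, "z": -1.5, "ax": 0, "ay": 0, "az": 0},
    {"fingers": 0, "x": 0, "y": 0, "z": -1.5, "ax": 0, "ay": 0, "az": 0},
    {"fingers": 0, "x": 0, "y": 0, "z": -1.5, "ax": 0, "ay": 0, "az": 0},
    {"fingers": 0, "x": 0, "y": 0, "z": -1.5, "ax": 0, "ay": 0, "az": 0},
    {"fingers": 0, "x": 0, "y": 0, "z": -1.5, "ax": 0, "ay": 0, "az": 0},
    {"fingers": 0, "x": 0, "y": 0, "z": -1.5, "ax": 0, "ay": 0, "az": 0},
    {"fingers": 0, "x": 0, "y": 0, "z": -1.5, "ax": 0, "ay": 0, "az": 0},
    {"fingers": 0, "x": 0, "y": 0, "z": -1.5, "ax": 0, "ay": 0, "az": 0},
  ],
)

```text
t: 16.0
eef_pos: [0.5246, -0.3866, 0.0745]
tool_rot: [0.0, -0.042, 0.999, -0.0]
contact_force: [-3.9, -1.8, 5.6]
gripper_width: -0.003
grasp_force: 2.6
```

>>> jog_arm(
  rows=[
    {"fingers": 0, "x": 0, "y": 0, "z": -1.5, "ax": 0, "ay": 0, "az": 0},
    {"fingers": 0, "x": 0, "y": 0, "z": -1.5, "ax": 0, "ay": 0, "az": 0},
    {"fingers": 0, "x": 0, "y": 0, "z": -1.5, "ax": 0, "ay": 0, "az": 0},
    {"fingers": 0, "x": 0, "y": 0, "z": -1.5, "ax": 0, "ay": 0, "az": 0},
    {"fingers": 0, "x": 0, "y": 0, "z": -1.5, "ax": 0, "ay": 0, "az": 0},
    {"fingers": 0, "x": 0, "y": 0, "z": -1.5, "ax": 0, "ay": 0, "az": 0},
    {"fingers": 0, "x": 0, "y": 0, "z": -1.5, "ax": 0, "ay": 0, "az": 0},
    {"fingers": 0, "x": 0, "y": 0, "z": -1.5, "ax": 0, "ay": 0, "az": 0},
  ],
)

```text
t: 16.8
eef_pos: [0.5251, -0.3866, 0.0867]
tool_rot: [0.0, -0.042, 0.999, -0.0]
contact_force: [-1.5, -2.3, 6.2]
gripper_width: 0.001
grasp_force: 2.8
```

>>> jog_arm(
  rows=[
    {"fingers": 0, "x": 0, "y": 0, "z": -1.5, "ax": 0, "ay": 0, "az": 0},
    {"fingers": 0, "x": 0, "y": 0, "z": -1.5, "ax": 0, "ay": 0, "az": 0},
    {"fingers": 0, "x": 0, "y": 0, "z": -1.5, "ax": 0, "ay": 0, "az": 0},
    {"fingers": 0, "x": 0, "y": 0, "z": -1.5, "ax": 0, "ay": 0, "az": 0},
    {"fingers": 0, "x": 0, "y": 0, "z": -1.5, "ax": 0, "ay": 0, "az": 0},
    {"fingers": 0, "x": 0, "y": 0, "z": -1.5, "ax": 0, "ay": 0, "az": 0},
    {"fingers": 0, "x": 0, "y": 0, "z": -1.5, "ax": 0, "ay": 0, "az": 0},
    {"fingers": 0, "x": 0, "y": 0, "z": -1.5, "ax": 0, "ay": 0, "az": 0},
  ],
)

```text
t: 17.6
eef_pos: [0.5266, -0.3864, 0.0991]
tool_rot: [0.002, -0.043, 0.999, -0.001]
contact_force: [0.3, -0.8, 3.9]
gripper_width: -0.003
grasp_force: 2.4
```

>>> jog_arm(
  rows=[
    {"fingers": 0, "x": 0, "y": 0, "z": -1.5, "ax": 0, "ay": 0, "az": 0},
    {"fingers": 0, "x": 0, "y": 0, "z": -1.5, "ax": 0, "ay": 0, "az": 0},
    {"fingers": 0, "x": 0, "y": 0, "z": -1.5, "ax": 0, "ay": 0, "az": 0},
    {"fingers": 0, "x": 0, "y": 0, "z": -1.5, "ax": 0, "ay": 0, "az": 0},
    {"fingers": 0, "x": 0, "y": 0, "z": -1.5, "ax": 0, "ay": 0, "az": 0},
    {"fingers": 0, "x": 0, "y": 0, "z": -1.5, "ax": 0, "ay": 0, "az": 0},
    {"fingers": 0, "x": 0, "y": 0, "z": -1.5, "ax": 0, "ay": 0, "az": 0},
    {"fingers": 0, "x": 0, "y": 0, "z": -1.5, "ax": 0, "ay": 0, "az": 0},
  ],
)

```text
t: 18.4
eef_pos: [0.5244, -0.3862, 0.1102]
tool_rot: [-0.0, -0.042, 0.999, 0.0]
contact_force: [0.5, -1.7, 1.1]
gripper_width: -0.002
grasp_force: 0.0
```

>>> jog_arm(
  rows=[
    {"fingers": 0, "x": 0, "y": 0, "z": -1, "ax": 0, "ay": 0, "az": 0},
    {"fingers": 0, "x": 0, "y": 0, "z": -1, "ax": 0, "ay": 0, "az": 0},
    {"fingers": 0, "x": 0, "y": 0, "z": -1, "ax": 0, "ay": 0, "az": 0},
    {"fingers": 0, "x": 0, "y": 0, "z": -1, "ax": 0, "ay": 0, "az": 0},
    {"fingers": 0, "x": 0, "y": 0, "z": -1, "ax": 0, "ay": 0, "az": 0},
    {"fingers": 0, "x": 0, "y": 0, "z": -1, "ax": 0, "ay": 0, "az": 0},
    {"fingers": 0, "x": 0, "y": 0, "z": -1, "ax": 0, "ay": 0, "az": 0},
    {"fingers": 0, "x": 0, "y": 0, "z": -1, "ax": 0, "ay": 0, "az": 0},
  ],
)

```text
t: 19.2
eef_pos: [0.5245, -0.3865, 0.1184]
tool_rot: [-0.0, -0.042, 0.999, 0.0]
contact_force: [0.1, -0.3, 0.2]
gripper_width: 0.002
grasp_force: 0.0
```

Free of contact. Raise clear straight up, then compare the lid with the starting picture.

>>> jog_arm(
  rows=[
    {"fingers": 0, "x": 0, "y": 0, "z": -10, "ax": 0, "ay": 0, "az": 0},
    {"fingers": 0, "x": 0, "y": 0, "z": -25, "ax": 0, "ay": 0, "az": 0},
    {"fingers": 0, "x": 0, "y": 0, "z": -30, "ax": 0, "ay": 0, "az": 0},
    {"fingers": 0, "x": 0, "y": 0, "z": -30, "ax": 0, "ay": 0, "az": 0},
    {"fingers": 0, "x": 0, "y": 0, "z": -20, "ax": 0, "ay": 0, "az": 0},
    {"fingers": 0, "x": 0, "y": 0, "z": -10, "ax": 0, "ay": 0, "az": 0},
    {"fingers": 0, "x": 0, "y": 0, "z": 0, "ax": 0, "ay": 0, "az": 0},
    {"fingers": 0, "x": 0, "y": 0, "z": 0, "ax": 0, "ay": 0, "az": 0},
  ],
)

```text
t: 20.0
eef_pos: [0.5242, -0.3861, 0.2425]
tool_rot: [-0.0, -0.042, 0.999, 0.0]
contact_force: [-0.1, -0.2, -0.2]
gripper_width: 0.0
grasp_force: 0.0
```

```bash
python3 - <<'E'
from h import *
o=bot.get_obs();print(o['t'],o['eef_pos'],abs(o['joint_vel']).max())
for n,rs in(("top",{"lid":(118,195,218,292),"bottle":(140,168,185,208)}),("side",{"lid":(178,208,320,380),"lever":(222,230,320,372),"pad":(222,242,262,292),"flask":(280,306,205,262)})):
    a=bot.read_camera(n)["pixels"].astype(int);b=cv2.imread(f"pics/{n}0.png")[:,:,::-1].astype(int)
    for k,(r,s,u,v) in rs.items():
        d=abs(a-b)[r:s,u:v].max(2);print(n,k,d.mean().round(2),(d>40).mean().round(3))
E
```

```text
20.0 [ 0.52422445 -0.3860883   0.2425068 ] 0.016635237587778677
top lid 11.15 0.0
top bottle 10.2 0.0
side lid 4.41 0.0
side lever 4.6 0.0
side pad 8.61 0.018
side flask 7.85 0.063
```

```bash
python3 - <<'E'
from h import *
a=bot.read_camera("side")["pixels"].astype(int);b=cv2.imread("pics/side0.png")[:,:,::-1].astype(int)
for i in(a,b):
    w=i[275:310,200:270];ys,xs=np.where(w[...,0]-w[...,1]>70);print(len(xs),xs.mean(),ys.mean())
    ys,xs=np.where((w[...,2]-w[...,0]>15));print(len(xs),xs.mean(),ys.mean())
d=(abs(a-b)[280:306,205:262].max(2)>40);s=(a-b)[280:306,205:262][d];print(s.mean(0)); ys,xs=np.where(d);print(xs.min(),xs.max(),ys.min(),ys.max())
E
```

```text
84 54.73809523809524 14.607142857142858
1 27.0 10.0
76 54.578947368421055 14.368421052631579
1 27.0 10.0
[-44.5        -43.4787234  -40.68085106]
28 56 0 10
```

The flask's cap has not moved; that difference was only a shadow. Lid, lever and bottle match the first picture.

```bash
python3 -c "
from station import bot
print(bot.hand_in())"
```

```text
the job is handed in; nothing more can be done
None
```

The dish was pushed down the chute and dropped into the bin, the lid was let down softly on its lever, the flask and bottle are unmoved, and the job was handed in at about 20 s.

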